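# Wind the bench stop out four clicks

### The arm

A 6-joint arm with a two-finger parallel gripper is mounted at the origin on the work surface; the furniture and walls round the work are solid. World frame = base frame: x ahead of the robot, y to its left, z up, the work surface at z = 0. Lengths are in m, angles in degrees, forces in N, time in s.
With the tool pointing down it reaches from about 0.25 to 0.85 m from the base axis. Payload 12.5 kg.
Tool frame: the origin (TCP) lies at the very end of the fingers, on their centre line; the grasp point (between the pads) lies 19 mm behind it (bot.grip_depth is the distance from the TCP to the grasp point, in m); z points along the fingers, y is the direction in which the jaws open and shut (so a half turn about z gives the same grasp; the last joint's range is limited). The gripper opens to 93 mm and grips with 3 to 60 N. Pads are 15 mm wide; open, the fingers measure 128 mm over their backs; the gripper's body (75 mm by 188 mm) begins 65 mm behind the grasp point.
Start: joints at [-82.139, 20.094, 94.641, -0, 65.266, -4.847], TCP at [0.121, -0.537, 0.219] pointing down, gripper open.
Joint ranges: [-157.81, 157.81], [-45, 120.19], [0.68, 151.7], [-89.99, 269.99], [4.06, 180], [-164.3, 164.3]. Speed limits (degrees/s): [127.2, 127.2, 159.86, 180, 180, 180].

### API

Orientations are given as a 3x3 rotation matrix whose columns are the frame's x, y, z axes.
In Python, from station import bot gives the robot as it stands. The module is installed in compiled form; this text tells all that it offers.
- The arm moves only by the tool move_arm, never from a script. Its argument "targets" is one flat list of numbers, 7 for each row, row after row: the shift along the world's x, y, z in units of 0.04 m (1.0 is 0.04 m), then the turn, a rotation vector about the world's x, y, z in units of 0.15 rad (1.0 is 0.15 rad), then the opening, from -1 (shut) to 1 (fully open), so that 0 is half open. A call has exactly 8 rows; each row shifts and turns the commanded pose from where the row before left it; what a row does not reach is not made up. A row lasts 1/8 s, in which the tool goes at most 62.5 mm and 10.7 degrees, less where a joint would pass 70% of its speed; a pose out of reach is approached as far as the arm can. A call with a number of a shift or a turn outside -1 to 1 is refused whole. A call with a gripper value outside its range is refused whole. The fingers move at their own pace and stop on an object; "grip_force" is the grip in N (left out, the last holds). Time passes only in rows, so rows that do not move let the fingers close, or fill a call up. It gives the time, the measured TCP pose, the force and the opening at its end, in the units of the state.
- bot.state(): the state, without advancing time (a new reading comes with each control period).
- bot.get_image(name): name is "scene" or "side" or "wrist"; returns a dict with "img" (384x512x3 uint8, red, green, blue), "intrinsics" (3x3 intrinsics, pixels), "view" (4x4, takes a point from world to camera coordinates); the wrist camera has in their place "hand_eye" (4x4, takes a point from camera to tool coordinates, whose origin is the TCP and whose axes are the flange's). Camera axes: x right, y up, looking along -z (the intrinsics and any distortion apply to the point x, -y, -z); pixel columns grow to the right and rows downward; lengths in m; the calibration is good to about 2 mm. A picture is of the moment at which its call begins: read the wrist's pose just before it. There is no depth.
- bot.job_done(): hands the job in, once; it reports no verdict.
The state is a dict: "t": time; "joints": joint angles; "qvel": joint speeds; "effort": joint torques, N m; "position": TCP position; "ee_rot": TCP orientation; "force": force on the tool from outside, world axes, zero at the start; "ft_torque": the same for the moment, N m; "gripper_width": finger opening in m.
Only numpy, scipy, OpenCV 4.12 (cv2) and the standard library are available. Lean on these libraries where they do the work, as an engineer would, in place of code of your own. Each camera call takes 0.05 s, during which the arm holds its last target.

### The job

Wind the adjustable bench stop out by exactly four clicks: with a fingertip, push the dial's black wing round clockwise (seen from above), feeling each click, and leave the dial resting in its fourth click stop. Push gently and do not pinch the wing, never turn the dial the wrong way or on past the fourth stop, and leave the loose pieces lying around it where they are.

Things in the scene. Friction and masses are not known exactly. Their poses are not given: they have to be found in the camera images.
- stop_base: The bench stop's grey housing, fixed to the table, 170 x 170 mm, top 40 mm above the table, on a dark foot plate 190 (x) x 150 (y) x 6 mm. Origin: centre of its underside, on the dial's vertical axis; z up. Dark ticks on top mark the 12 click stops, 30 degrees apart.
- dial_center (a point): Centre of the dial's flat upper face, on its axis, 52 mm above the table. The dial is a horizontal metal disc of 62 mm radius on the housing; in its middle stands a round black hub of 21 mm radius, up to 88 mm above the table.
- wing_tip (a point): Outer end of the one black wing on the dial: an upright flat-sided radial bar 16 mm thick, from the hub to 60 mm from the axis, 52 to 82 mm above the table (this point: 67 mm). Push its flat side 35 to 55 mm from the axis. At the start it points +60 degrees (counter-clockwise) from the housing's +x, after four clicks -60.
- dial (a joint): The dial's turn in rad, 0 at the start, growing clockwise seen from above. A stop every 0.524 (30 degrees); four clicks: 2.094. From a stop the push rises to about 0.35 N m (8 N at 48 mm) and fades halfway to the next; then the dial springs ahead by itself into that stop. Let go, it settles in the nearest stop. No lock at the fourth: half a click more and it goes on.
- stop_face (a point): Middle of the outer face of the steel stop bar's 50 x 32 mm end plate, 21 mm above the table, out of the housing's -y side. 145 mm from the dial's axis at the start; each clockwise click winds it 5 mm farther out (165 mm after four).
- mdf_block: Loose brown MDF block 67 x 71 mm, 98 mm tall, beyond the stop bar's end plate; bystander. Origin: centre of its underside.
- cork: Loose cork block 58 x 105 x 36 mm beside the housing, on the side away from the stop bar; bystander. Origin: centre of its underside.
- plug: Loose round wooden plug, 38 mm across, 22 mm tall, on the robot's side of the housing; bystander. Origin: centre of its underside.
- stick: Loose small reddish-brown wooden stick 16 x 62 x 12 mm, on the robot's side of the housing; bystander. Origin: centre of its underside.

How it is judged (in metres and radians):
On the way, in this order (a step that is already met when the one before it is completed fails the run):
1. the dial has reached click 1 (value of joint dial above 0.419 rad), for 0.02 s.
2. the dial has reached click 2 (value of joint dial above 0.942 rad), for 0.02 s.
3. the dial has reached click 3 (value of joint dial above 1.466 rad), for 0.02 s.
4. the dial has reached click 4 (value of joint dial above 1.99 rad), for 0.02 s.
At the end, for the whole second after the job is handed in: The dial rests in its fourth click stop (2.094 rad, within 0.1 rad), and the four loose bystanders are within 15 mm of where they lay (value of joint dial between 1.994 and 2.194 rad and velocity of joint dial between -0.05 and 0.05 rad/s and distance of each of mdf_block, cork, plug, stick from where it was at the start of the episode below 0.015 m); the robot touches nothing.
It fails at once if the dial is turned past the fourth stop, more than half a click (value of joint dial above 2.356 rad).
It fails at once if the dial is turned the wrong way, more than half a click (value of joint dial below -0.262 rad).
It fails at once if the fingers press or pinch the stop or its dial with more than 30 N (contact force between the fingers and stop_base above 30 N).
It fails at once if a loose bystander is shifted by more than 15 mm or lifted (distance of any of mdf_block, cork, plug, stick from where it was at the start of the episode above 0.015 m).
It also fails if it takes over 45 s, if anything falls off the work surface, if the arm or the gripper's body presses on something with over 40 N, if the wrist force passes 120 N, or if a joint passes its speed limit or range.

## Working session

There is one attempt and no reset: what is moved stays moved. The work goes in short steps, Python scripts to look and compute and a tool call to move; the robot and the scene stay as the last step left them, time stands still between calls to the robot, and variables do not carry over. Pictures are saved under pics/ and viewed, and the job is handed in when it is done.

Besides the shell and the picture viewer there is one more tool, called as a command line: name --argument value ..., lists and objects as JSON in quotes. move_arm: Moves the arm, as the interface text tells. Its arguments: {"type":"object","properties":{"targets":{"type":"array","items":{"type":"number"}},"grip_force":{"type":"number"}},"required":["targets"]}

```bash
mkdir -p pics; cat > h.py <<'E'
import numpy as np, cv2
from station import bot
def snap(n,f):
    s=bot.state(); d=bot.get_image(n); cv2.imwrite('pics/'+f+'.png',d['img'][:,:,::-1])
    if n=='wrist':
        T=np.eye(4);T[:3,:3]=s['ee_rot'];T[:3,3]=s['position'];M=T@np.array(d['hand_eye'])
    else: M=np.linalg.inv(np.array(d['view']))
    np.savez('pics/'+f+'.npz',M=M,K=np.array(d['intrinsics']),img=d['img'])
    return d
def ray(f,u,v):
    z=np.load('pics/'+f+'.npz');K=z['K'];M=z['M']
    r=np.linalg.inv(K)@[u,v,1]; r=np.array([r[0],-r[1],-r[2]])
    return M[:3,3],M[:3,:3]@r
def onz(f,u,v,z):
    o,r=ray(f,u,v);return o+r*(z-o[2])/r[2]
def tri(a,b):
    A=np.zeros((3,3));c=np.zeros(3)
    for f,u,v in(a,b):
        o,r=ray(f,u,v);r=r/np.linalg.norm(r);P=np.eye(3)-np.outer(r,r);A+=P;c+=P@o
    return np.linalg.solve(A,c)
def proj(f,p):
    z=np.load('pics/'+f+'.npz');q=np.linalg.inv(z['M'])@np.append(p,1);q=np.array([q[0],-q[1],-q[2]]);w=z['K']@q;return w[:2]/w[2]
E
python3 - <<'E'
from h import *
s=bot.state();print({k:np.round(v,3).tolist() for k,v in s.items()})
for n in('scene','side','wrist'):
    d=snap(n,n+'0'); print(n,d.keys(),np.load('pics/'+n+'0.npz')['M'].round(3).tolist())
E
```

```text
{'t': 0.0, 'joints': [-82.139, 20.124, 94.675, 0.002, 65.266, -4.849], 'qvel': [0.035, -0.008, -0.038, -0.04, 0.057, 0.137], 'effort': [-0.002, -49.732, -28.526, 0.07, 0.026, -0.0], 'position': [0.121, -0.536, 0.218], 'ee_rot': [[0.976, 0.22, -0.0], [0.22, -0.975, 0.001], [0.0, -0.001, -1.0]], 'force': [0.073, 0.358, 1.077], 'ft_torque': [-0.006, 0.014, 0.042], 'gripper_width': 0.093}
scene dict_keys(['img', 'intrinsics', 'view']) [[-0.806, 0.414, -0.424, 0.07], [-0.592, -0.558, 0.582, 0.664], [0.005, 0.719, 0.695, 0.847], [0.0, 0.0, 0.0, 1.0]]
side dict_keys(['img', 'intrinsics', 'view']) [[0.999, 0.038, -0.027, 0.516], [-0.043, 0.523, -0.851, -0.73], [-0.019, 0.851, 0.524, 0.523], [0.0, 0.0, 0.0, 1.0]]
wrist dict_keys(['img', 'intrinsics', 'hand_eye']) [[0.219, 0.936, 0.276, 0.197], [-0.976, 0.21, 0.062, -0.519], [-0.001, -0.283, 0.959, 0.385], [0.0, 0.0, 0.0, 1.0]]
```

View pics/scene0.png

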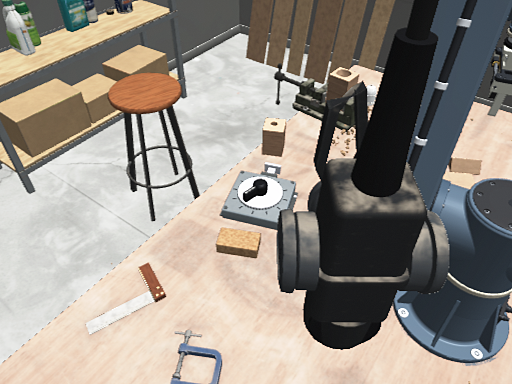

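View pics/side0.png

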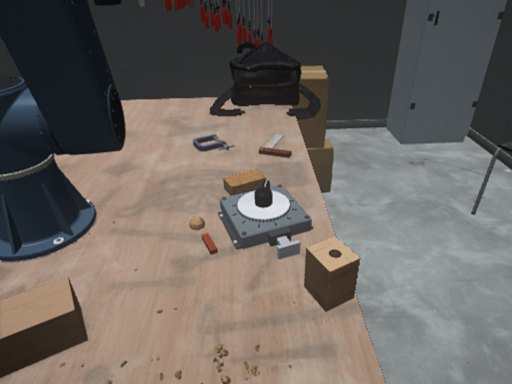

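View pics/wrist0.png

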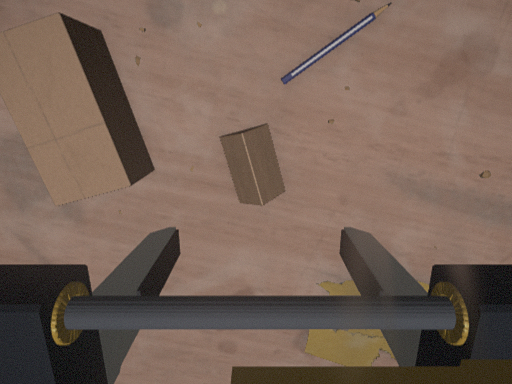

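The side view shows the dial around (264,205), with the plug at (197,223), stick (209,243), cork (244,182) and MDF block (331,270). In the scene view the dial is around (260,193). I'll zoom in on both.

```bash
python3 - <<'E'
from h import *
a=cv2.imread('pics/side0.png')[150:320,180:370]; cv2.imwrite('pics/sc.png',cv2.resize(a,None,fx=4,fy=3.5,interpolation=cv2.INTER_CUBIC))
a=cv2.imread('pics/scene0.png')[110:265,200:320]; cv2.imwrite('pics/cc.png',cv2.resize(a,None,fx=5,fy=3.87,interpolation=cv2.INTER_CUBIC))
# dial white disc masks
for f in('side0','scene0'):
    im=cv2.imread('pics/'+f+'.png');x0,y0,x1,y1=(225,180,305,225) if f[1]=='i' else (225,165,295,215)
    hsv=cv2.cvtColor(im,cv2.COLOR_BGR2HSV)
    m=((hsv[...,2]>190)&(hsv[...,1]<40)).astype(np.uint8)
    z=np.zeros_like(m);z[y0:y1,x0:x1]=m[y0:y1,x0:x1]
    n,l,st,c=cv2.connectedComponentsWithStats(z);i=1+np.argmax(st[1:,4])
    cs,_=cv2.findContours((l==i).astype(np.uint8),0,cv2.CHAIN_APPROX_NONE);h=cv2.convexHull(max(cs,key=len))[:,0]
    pts=np.array([onz(f,u,v,.052)[:2] for u,v in h.astype(float)])
    print(f,st[i],c[i]); (cx,cy),r=cv2.minEnclosingCircle(pts.astype(np.float32)); print(cx,cy,r)
    A=np.c_[2*pts,np.ones(len(pts))];s=np.linalg.lstsq(A,(pts**2).sum(1),rcond=None)[0];print(s[:2],np.sqrt(s[2]+s[0]**2+s[1]**2))
E
```

```text
side0 [238 191  52  28 871] [263.10447761 206.12055109]
0.5371384024620056 -0.02041088044643402 0.060838013887405396
[ 0.5369916  -0.02063974] 0.06033826664140745
scene0 [ 234  176   61   39 1145] [266.30917031 194.96331878]
0.5243624448776245 -0.021995125338435173 0.08883637934923172
[ 0.5194934  -0.01915912] 0.08163251101933588
```

View pics/sc.png

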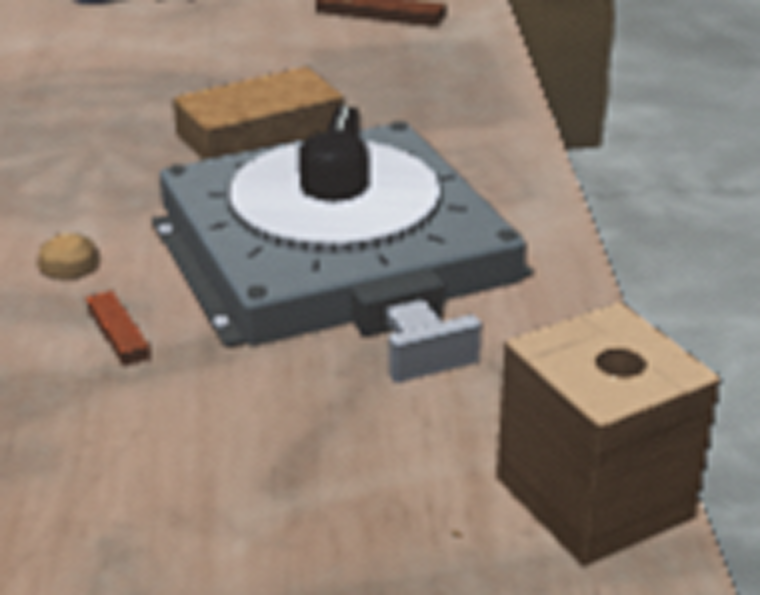

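View pics/cc.png

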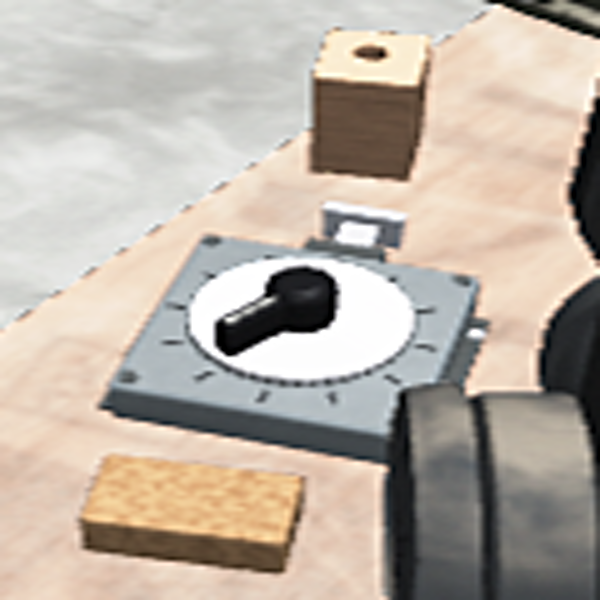

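The dial centre is near (0.537, -0.020). I'll bring the wrist camera over it, staying high, for a precise measurement.

move_arm --targets '[0.5, 0.75, 0.1, 0, 0, 0, 1, 0.5, 0.75, 0.1, 0, 0, 0, 1, 0.5, 0.75, 0.1, 0, 0, 0, 1, 0.5, 0.75, 0.1, 0, 0, 0, 1, 0.5, 0.75, 0.1, 0, 0, 0, 1, 0.5, 0.75, 0.1, 0, 0, 0, 1, 0.5, 0.75, 0.1, 0, 0, 0, 1, 0.5, 0.75, 0.1, 0, 0, 0, 1]'

```text
t: 1.15
position: [0.2814, -0.2954, 0.2507]
ee_rot: [[0.976, 0.22, -0.0], [0.22, -0.976, 0.0], [-0.0, -0.0, -1.0]]
force: [1.5, 0.1, -0.2]
gripper_width: 0.0928
```

move_arm --targets '[0.6, 0.8, 0, 0, 0, 0, 1, 0.6, 0.8, 0, 0, 0, 0, 1, 0.6, 0.8, 0, 0, 0, 0, 1, 0.6, 0.8, 0, 0, 0, 0, 1, 0.6, 0.8, 0, 0, 0, 0, 1, 0.6, 0.8, 0, 0, 0, 0, 1, 0.6, 0.8, 0, 0, 0, 0, 0, 0, 0, 0, 0, 0, 0, -1]'

```text
t: 2.15
position: [0.4497, -0.071, 0.2503]
ee_rot: [[0.975, 0.223, -0.0], [0.223, -0.975, 0.0], [-0.0, -0.0, -1.0]]
force: [-1.8, 0.5, -0.8]
gripper_width: 0.0771
```

```bash
python3 - <<'E'
from h import *
s=bot.state();print({k:np.round(v,3).tolist() for k,v in s.items()})
for n in('side','wrist','scene'): snap(n,n+'1')
E
```

```text
{'t': 2.15, 'joints': [-14.834, 8.084, 105.617, 0.012, 66.324, 62.29], 'qvel': [-2.915, -1.125, 1.567, -0.733, 0.133, -2.476], 'effort': [2.091, -36.971, -29.796, 0.236, -0.121, 0.592], 'position': [0.45, -0.071, 0.25], 'ee_rot': [[0.975, 0.223, -0.0], [0.223, -0.975, 0.0], [-0.0, -0.0, -1.0]], 'force': [-1.81, 0.509, -0.755], 'ft_torque': [-0.058, -0.021, -0.045], 'gripper_width': 0.077}
```

View pics/wrist1.png

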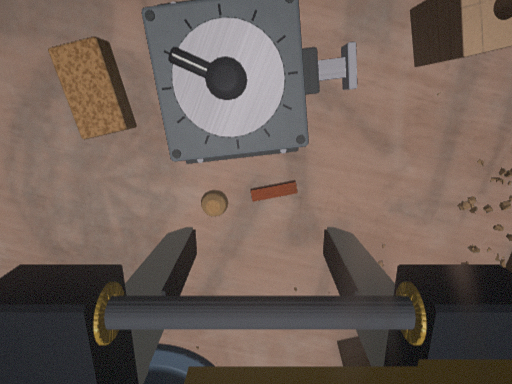

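The wrist view shows the disc centred at about (229,77), hub top (227,78), wing tip (172,55), end plate (350,66), stick (274,190) and plug (214,203). Next I'll measure these.

```bash
python3 - <<'E'
from h import *
f='wrist1';im=cv2.imread('pics/wrist1.png');hsv=cv2.cvtColor(im,cv2.COLOR_BGR2HSV)
# disc
m=((hsv[...,2]>120)&(hsv[...,1]<40)).astype(np.uint8);m[:, :160]=0;m[:,295:]=0;m[145:]=0
m=cv2.morphologyEx(m,cv2.MORPH_OPEN,np.ones((3,3)))
n,l,st,c=cv2.connectedComponentsWithStats(m);i=1+np.argmax(st[1:,4]);print(st[i])
cs,_=cv2.findContours((l==i).astype(np.uint8),0,cv2.CHAIN_APPROX_NONE);h=cv2.convexHull(max(cs,key=len))[:,0].astype(float)
pts=np.array([onz(f,u,v,.052)[:2] for u,v in h]);A=np.c_[2*pts,np.ones(len(pts))];s=np.linalg.lstsq(A,(pts**2).sum(1),rcond=None)[0];print('disc',s[:2],np.sqrt(s[2]+s[0]**2+s[1]**2), np.abs(np.hypot(*(pts-s[:2]).T)).round(4).min(),np.hypot(*(pts-s[:2]).T).max())
C=s[:2]
# black hub+wing
b=(im.max(2)<45).astype(np.uint8);b[:, :160]=0;b[:,290:]=0;b[:40]=0;b[115:]=0
n,l,st,c=cv2.connectedComponentsWithStats(b);i=1+np.argmax(st[1:,4]);print('black',st[i])
cs,_=cv2.findContours((l==i).astype(np.uint8),0,cv2.CHAIN_APPROX_NONE);k=max(cs,key=len)[:,0].astype(float)
p=np.array([onz(f,u,v,.082)[:2] for u,v in k]);d=p-C;r=np.hypot(*d.T);far=d[r>.035];print('maxr',r.max());q=far.mean(0);print('wing dir',np.degrees(np.arctan2(q[1],q[0])))
ps=p[r>.032];
a=im[0:230,30:380];cv2.imwrite('pics/w1c.png',cv2.resize(a,None,fx=2.28,fy=2.28,interpolation=cv2.INTER_CUBIC))
# side check centre height: hub
E
```

```text
[ 172   17  113  121 8599]
disc [ 0.53657141 -0.01664769] 0.061787076727466576 0.0613 0.062155882795514955
black [169  48  23  19 103]
maxr 0.05914803228245943
wing dir 78.2465033201636
```

View pics/w1c.png

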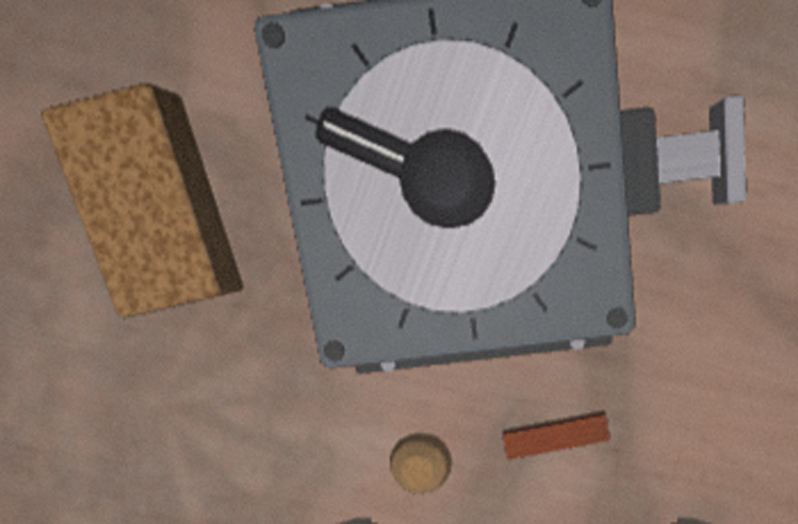

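View pics/side1.png

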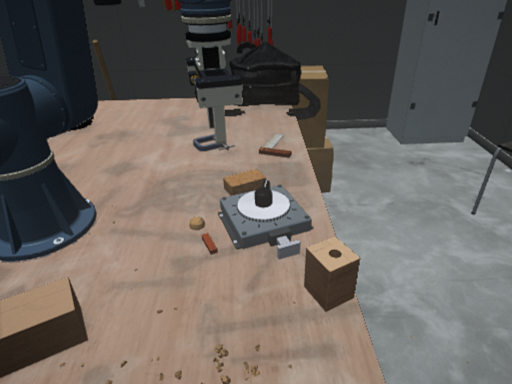

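```bash
python3 - <<'E'
from h import *
f='wrist1'
P=[onz(f,30+x/2.28,y/2.28,.04)[:2] for x,y in((273,35),(334,350),(617,318))]
d=P[0]-P[1];e=P[2]-P[1]
print(P,np.linalg.norm(d),np.linalg.norm(e),np.degrees(np.arctan2(d[1],d[0])),np.degrees(np.arctan2(e[1],e[0]))+90, 'ctr',(P[0]+P[2])/2)
# hub top centre: wrist (447,178)crop ; check with side: hub top ~ (264,188)
print(onz(f,30+447/2.28,178/2.28,.088))
# triangulate: wing tip top wrist (327,118)crop vs side wing tip top (~348,110 in sc crop -> 180+348/4,150+110/3.5)
print('tip',tri((f,30+327/2.28,116/2.28),('side0',180+348/4,150+110/3.5)))
print('tip mid82',onz(f,30+323/2.28,122/2.28,.082))
# front-left housing corner top: wrist near side: screw (617,318)crop vs side screw (257,292)crop?
for w,s in(((334,350),(176,171)),((617,318),(257,292)),((273,35),(398,127))):
    print(tri((f,30+w[0]/2.28,w[1]/2.28),('side0',180+s[0]/4,150+s[1]/3.5)))
E
```

```text
[array([0.58263845, 0.07897601]), array([0.44106746, 0.02889777]), array([ 0.49051144, -0.11290007])] 0.1501671683300272 0.15017101296488422 19.480336336161404 19.223330619838976 ctr [ 0.53657495 -0.01696203]
[ 0.53682385 -0.0182989   0.088     ]
tip [0.55024197 0.03925071 0.07574882]
tip mid82 [0.54753955 0.03887535 0.082     ]
[0.44129446 0.02958551 0.03643788]
[ 0.49147795 -0.11323031  0.03798911]
[0.58360444 0.08052996 0.03567337]
```

Checks agree: disc radius 61.8 mm, screw spacing 150 mm square, heights within about 5 mm. The centre is about (0.537, -0.0175), the housing yaw 19.3° and the wing at 79.3°. I'll move to a hover point behind the wing with the tool x axis radial and the jaws shut.

move_arm --targets '[0.16, 0.34, 0, 0, 0, 0.97, -1, 0.16, 0.34, 0, 0, 0, 0.97, -1, 0.16, 0.34, 0, 0, 0, 0.97, -1, 0.16, 0.34, 0, 0, 0, 0.97, -1, 0.16, 0.34, 0, 0, 0, 0.97, -1, 0.16, 0.34, 0, 0, 0, 0.97, -1, 0.16, 0.34, 0, 0, 0, 0.97, -1, 0.16, 0.34, 0, 0, 0, 0.97, -1]'

```text
t: 3.3
position: [0.5001, 0.0356, 0.2507]
ee_rot: [[0.181, 0.984, -0.0], [0.984, -0.181, -0.0], [-0.0, -0.0, -1.0]]
force: [0.5, 0.8, 0.3]
gripper_width: 0.0006
```

```bash
python3 - <<'E'
from h import *
s=bot.state();print({k:np.round(v,4).tolist() for k,v in s.items()})
for n in('side','wrist','scene'): snap(n,n+'2')
E
```

```text
{'t': 3.3, 'joints': [-1.2464, 13.0827, 99.412, -0.0082, 67.5089, 9.17], 'qvel': [12.7758, 6.1864, -8.0581, -0.0667, 1.6797, -53.5727], 'effort': [-1.6652, -44.0774, -28.5273, 0.0805, -0.0366, 1.56], 'position': [0.5001, 0.0356, 0.2507], 'ee_rot': [[0.1807, 0.9835, -0.0001], [0.9835, -0.1807, -0.0001], [-0.0001, -0.0, -1.0]], 'force': [0.5405, 0.7709, 0.2596], 'ft_torque': [0.0004, -0.0789, 0.0512], 'gripper_width': 0.0006}
```

View pics/wrist2.png

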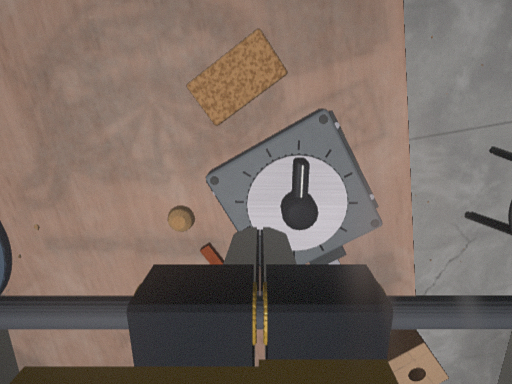

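View pics/scene2.png

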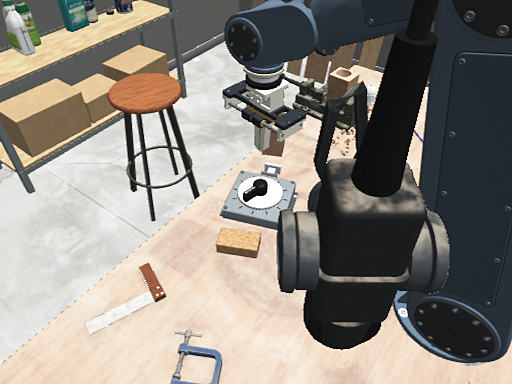

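The wing lines up with the tool axis and the shut fingers are on its counter-clockwise side. Descending to z ≈ 0.062.

move_arm --targets '[0, 0, -0.7, 0, 0, 0, -1, 0, 0, -0.7, 0, 0, 0, -1, 0, 0, -0.7, 0, 0, 0, -1, 0, 0, -0.7, 0, 0, 0, -1, 0, 0, -0.7, 0, 0, 0, -1, 0, 0, -0.7, 0, 0, 0, -1, 0, 0, -0.35, 0, 0, 0, -1, 0, 0, -0.15, 0, 0, 0, -1]'

```text
t: 4.45
position: [0.5001, 0.0358, 0.0624]
ee_rot: [[0.186, 0.983, -0.0], [0.983, -0.186, -0.0], [-0.0, -0.0, -1.0]]
force: [0.7, -0.3, 0.8]
gripper_width: 0.0005
```

```bash
python3 - <<'E'
from h import *
s=bot.state();print({k:np.round(s[k],4).tolist() for k in('t','position','force','ft_torque')})
for n in('side','wrist','scene'): snap(n,n+'3')
a=cv2.imread('pics/side3.png')[150:270,180:340];b=cv2.imread('pics/wrist3.png')[60:360,110:430]
cv2.imwrite('pics/x3.png',np.hstack([cv2.resize(a,(400,300)),cv2.resize(b,(320,300))]))
E
```

```text
{'t': 4.45, 'position': [0.5001, 0.0358, 0.0624], 'force': [0.7322, -0.2592, 0.8281], 'ft_torque': [-0.0416, -0.0707, 0.0183]}
```

View pics/x3.png

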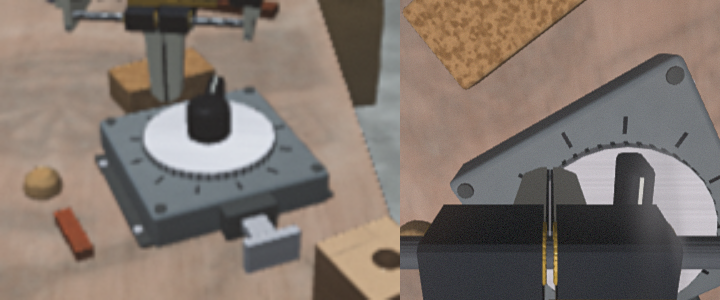

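Height is right, with no contact. Creeping towards the wing face.

move_arm --targets '[0.06, -0.01, 0, 0, 0, 0, -1, 0.06, -0.01, 0, 0, 0, 0, -1, 0.06, -0.01, 0, 0, 0, 0, -1, 0.06, -0.01, 0, 0, 0, 0, -1, 0.06, -0.01, 0, 0, 0, 0, -1, 0.06, -0.01, 0, 0, 0, 0, -1, 0.06, -0.01, 0, 0, 0, 0, -1, 0.04, -0.01, 0, 0, 0, 0, -1]'

```text
t: 5.6
position: [0.5188, 0.0331, 0.0626]
ee_rot: [[0.184, 0.983, -0.0], [0.983, -0.184, -0.0], [-0.0, -0.0, -1.0]]
force: [-0.0, 0.5, 0.8]
gripper_width: 0.0005
```

```bash
cat > chk.py <<'E'
from h import *
import sys
s=bot.state();p=np.array(s['position']);d=p[:2]-[.5368,-.0175];x=np.array(s['ee_rot'])[:2,0];psi=np.degrees(np.arctan2(x[1],x[0]))
xh=x/np.linalg.norm(x);t=np.array([-xh[1],xh[0]]);F=np.array(s['force'])
print('t',s['t'],'z',p[2].round(4),'psi',psi.round(2),'rad',(d@xh).round(4),'off',(d@t).round(4),'F tan',(F[:2]@t).round(1),'rad',(F[:2]@xh).round(1),'z',F[2].round(1),'j6',round(s['joints'][5],1),'Mz',round(s['ft_torque'][2],3))
k=sys.argv[1]
for n in('side','wrist','scene'): snap(n,n+k)
a=cv2.imread(f'pics/side{k}.png')[150:270,180:340];b=cv2.imread(f'pics/wrist{k}.png')[60:360,110:430]
cv2.imwrite(f'pics/x{k}.png',np.hstack([cv2.resize(a,(400,300)),cv2.resize(b,(320,300))]))
E
python3 chk.py 4
```

```text
t 5.6 z 0.0626 psi 79.4 rad 0.0464 off 0.027 F tan 0.1 rad 0.5 z 0.8 j6 9.1 Mz -0.013
```

View pics/x4.png

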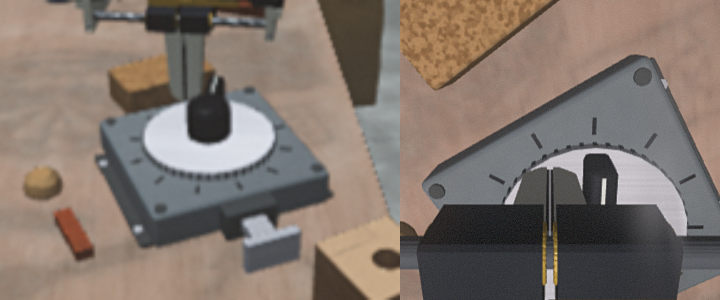

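move_arm --targets '[0.025, -0.005, 0, 0, 0, 0, -1, 0.025, -0.005, 0, 0, 0, 0, -1, 0.025, -0.005, 0, 0, 0, 0, -1, 0.025, -0.005, 0, 0, 0, 0, -1, 0.025, -0.005, 0, 0, 0, 0, -1, 0.025, -0.005, 0, 0, 0, 0, -1, 0.025, -0.005, 0, 0, 0, 0, -1, 0.0, -0.0, 0, 0, 0, 0, -1]'

```text
t: 6.75
position: [0.5251, 0.032, 0.0626]
ee_rot: [[0.184, 0.983, -0.001], [0.983, -0.184, 0.0], [0.0, -0.001, -1.0]]
force: [-4.4, 4.0, 3.8]
gripper_width: 0.0005
```

```bash
python3 chk.py 5
```

```text
t 6.75 z 0.0626 psi 79.4 rad 0.0465 off 0.0206 F tan 5.1 rad 3.1 z 3.8 j6 9.0 Mz 0.024
```

View pics/x5.png

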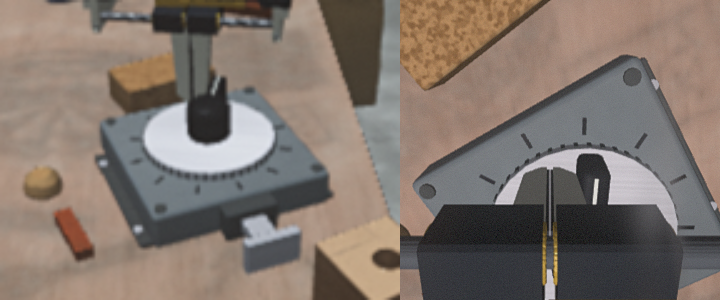

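Contact felt: 5 N tangential. I'll measure the wing angle here to fix the contact offset.

```bash
cat > wing.py <<'E'
from h import *
import sys
k=sys.argv[1];f='wrist'+k;C=np.array([.5368,-.0175])
im=cv2.imread(f'pics/{f}.png')
# wing black px: project image to plane z=.082, polar about C, use px with r .03-.058
b=(im.max(2)<55)
v,u=np.nonzero(b);P=np.array([onz(f,a,c,.082)[:2] for a,c in zip(u.astype(float),v.astype(float))])-C
r=np.hypot(*P.T);ang=np.degrees(np.arctan2(P[:,1],P[:,0]))
for lo,hi in((.042,.047),(.047,.052),(.052,.057),(.057,.061)):
    s=(r>lo)&(r<hi);A=ang[s];
    if len(A):print(lo,len(A),A.min().round(1),np.median(A).round(1),A.max().round(1))
a=im[150:290,220:400];cv2.imwrite(f'pics/z{k}.png',cv2.resize(a,None,fx=4,fy=4,interpolation=cv2.INTER_CUBIC))
E
python3 wing.py 4;python3 wing.py 5
```

```text
0.042 744 -178.1 118.2 178.1
0.047 721 -179.3 128.2 177.2
0.052 777 -178.2 129.7 178.0
0.057 648 -179.2 132.1 179.3
0.042 771 -173.5 120.0 178.3
0.047 730 -178.4 127.0 179.3
0.052 698 -179.9 132.8 176.5
0.057 660 -178.7 131.5 177.7
```

View pics/z5.png

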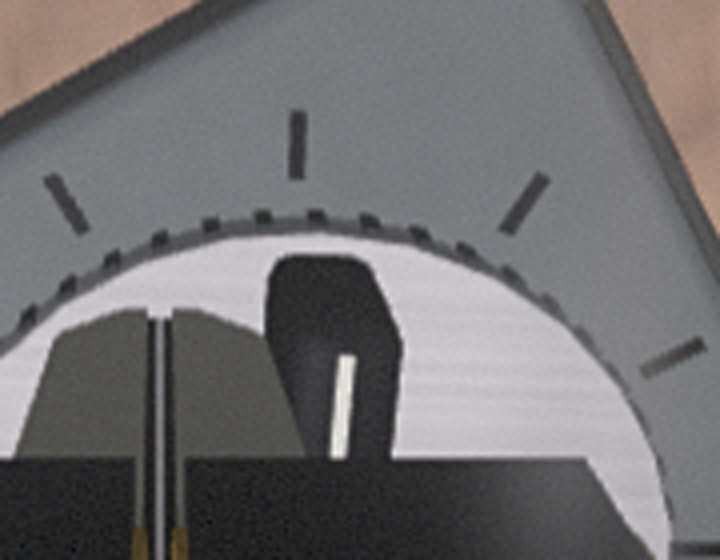

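```bash
python3 - <<'E'
from h import *
C=np.array([.5368,-.0175])
a=onz('wrist5',220+346/4,150+355/4,.082)[:2];b=onz('wrist5',220+338/4,150+458/4,.082)[:2]
for d in(a-b,a-C,b-C):print(np.degrees(np.arctan2(d[1],d[0])),np.linalg.norm(d))
E
python3 - <<'E'
import sys;sys.path.insert(0,'.')
import os;os.chdir('.')
from h import *
im=cv2.imread('pics/wrist4.png')[150:290,220:400];cv2.imwrite('pics/z4.png',cv2.resize(im,None,fx=4,fy=4,interpolation=cv2.INTER_CUBIC))
E
```

```text
77.71492276013736 0.014727012038321649
76.99718555886935 0.05642281422232013
76.7436951465451 0.0416973657595937
```

View pics/z4.png

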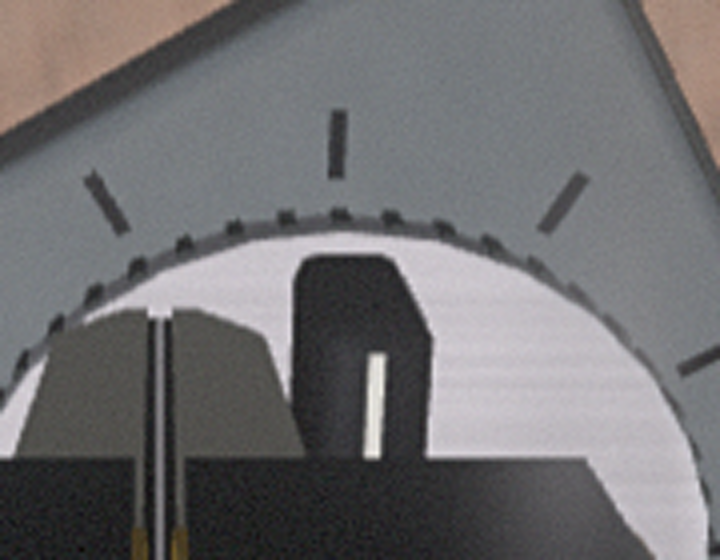

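The wing has turned about 2.5°, so the contact offset is about 22.5 mm and the first stop hasn't been passed. Next I'll work out arc moves pivoting about the dial axis.

```bash
cat > plan.py <<'E'
from h import *
import sys
# theta now(commanded) -> rows; args: target theta, commanded x y psi
th1,x,y,psi,n=map(float,sys.argv[1:6]);off=float(sys.argv[6]) if len(sys.argv)>6 else .0225
C=np.array([.5368,-.0175])
def pose(th):
    a=np.radians(79.4-th);r=np.array([np.cos(a),np.sin(a)]);t=np.array([-r[1],r[0]]);return np.r_[C+.0465*r+off*t,79.4-th]
th0=79.4-psi; prev=np.r_[x,y,psi]; start=np.r_[x,y]-pose(th0)[:2]
cum=prev.copy()
for i in range(1,int(n)+1):
    th=th0+(th1-th0)*i/n; q=pose(th); q[:2]+=start*(1-i/n)
    d=q-cum; R=np.array([d[0]/.04,d[1]/.04,np.radians(d[2])/.15]).round(2); cum+=np.array([R[0]*.04,R[1]*.04,np.degrees(R[2]*.15)]); print(R.tolist())
print('cmd end',cum.round(4))
E
python3 plan.py 20 .5256 .0312 79.4 8
```

```text
[0.05, 0.02, -0.29]
[0.05, 0.01, -0.29]
[0.04, 0.01, -0.29]
[0.05, 0.01, -0.29]
[0.05, 0.01, -0.29]
[0.05, 0.01, -0.3]
[0.05, -0.0, -0.29]
[0.05, -0.0, -0.29]
cmd end [5.41200e-01 3.40000e-02 5.93751e+01]
```

move_arm --targets '[0.05, 0.02, 0, 0, 0, -0.29, -1, 0.05, 0.01, 0, 0, 0, -0.29, -1, 0.04, 0.01, 0, 0, 0, -0.29, -1, 0.05, 0.01, 0, 0, 0, -0.29, -1, 0.05, 0.01, 0, 0, 0, -0.29, -1, 0.05, 0.01, 0, 0, 0, -0.3, -1, 0.05, 0, 0, 0, 0, -0.29, -1, 0.05, 0, 0, 0, 0, -0.29, -1]'

```text
t: 7.9
position: [0.5416, 0.0344, 0.0627]
ee_rot: [[0.511, 0.86, 0.001], [0.86, -0.511, -0.0], [0.0, 0.001, -1.0]]
force: [0.2, 0.2, 0.7]
gripper_width: 0.0004
```

```bash
python3 chk.py 6; python3 plan.py 35 .5412 .034 59.375 8
```

```text
t 7.9 z 0.0627 psi 59.29 rad 0.0471 off 0.0224 F tan -0.1 rad 0.3 z 0.7 j6 29.4 Mz 0.022
[0.04, -0.0, -0.22]
[0.04, -0.01, -0.22]
[0.04, -0.01, -0.21]
[0.05, -0.01, -0.22]
[0.04, -0.01, -0.22]
[0.04, -0.01, -0.22]
[0.04, -0.01, -0.21]
[0.04, -0.01, -0.22]
cmd end [5.54400e-01 3.12000e-02 4.44208e+01]
```

View pics/x6.png

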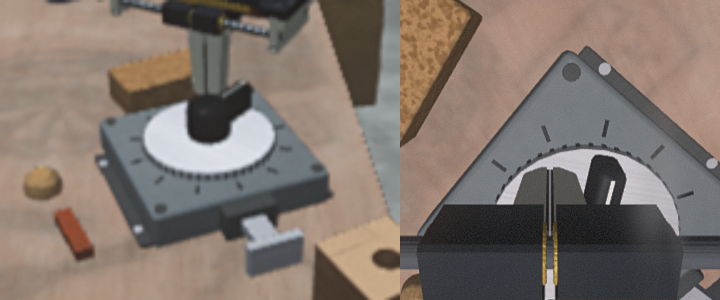

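Click 1 done: the wing sprang ahead and the force dropped to zero. Next is click 2.

move_arm --targets '[0.04, 0, 0, 0, 0, -0.22, -1, 0.04, -0.01, 0, 0, 0, -0.22, -1, 0.04, -0.01, 0, 0, 0, -0.21, -1, 0.05, -0.01, 0, 0, 0, -0.22, -1, 0.04, -0.01, 0, 0, 0, -0.22, -1, 0.04, -0.01, 0, 0, 0, -0.22, -1, 0.04, -0.01, 0, 0, 0, -0.21, -1, 0.04, -0.01, 0, 0, 0, -0.22, -1]'

```text
t: 9.05
position: [0.5537, 0.032, 0.0625]
ee_rot: [[0.716, 0.698, -0.002], [0.698, -0.716, 0.0], [-0.001, -0.002, -1.0]]
force: [-5.9, 3.0, 4.6]
gripper_width: 0.0003
```

```bash
python3 chk.py 7; python3 plan.py 50 .5544 .0312 44.42 8
```

```text
t 9.05 z 0.0625 psi 44.3 rad 0.0467 off 0.0236 F tan 6.2 rad -2.1 z 4.6 j6 44.2 Mz 0.056
[0.04, -0.02, -0.22]
[0.04, -0.01, -0.22]
[0.04, -0.02, -0.22]
[0.03, -0.02, -0.21]
[0.04, -0.02, -0.22]
[0.04, -0.02, -0.22]
[0.03, -0.02, -0.22]
[0.04, -0.03, -0.22]
cmd end [5.66400e-01 2.48000e-02 2.93799e+01]
```

View pics/x7.png

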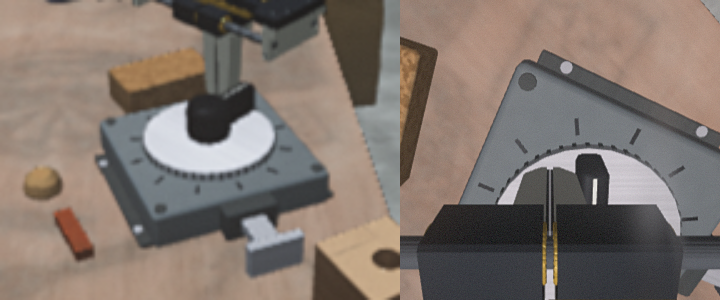

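move_arm --targets '[0.04, -0.02, 0, 0, 0, -0.22, -1, 0.04, -0.01, 0, 0, 0, -0.22, -1, 0.04, -0.02, 0, 0, 0, -0.22, -1, 0.03, -0.02, 0, 0, 0, -0.21, -1, 0.04, -0.02, 0, 0, 0, -0.22, -1, 0.04, -0.02, 0, 0, 0, -0.22, -1, 0.03, -0.02, 0, 0, 0, -0.22, -1, 0.04, -0.03, 0, 0, 0, -0.22, -1]'

```text
t: 10.2
position: [0.5667, 0.0251, 0.0626]
ee_rot: [[0.872, 0.489, 0.0], [0.489, -0.872, -0.0], [0.0, 0.0, -1.0]]
force: [0.2, -0.1, 0.2]
gripper_width: 0.0003
```

```bash
python3 chk.py 8; python3 plan.py 65 .5664 .0248 29.38 8
```

```text
t 10.2 z 0.0626 psi 29.25 rad 0.0469 off 0.0226 F tan -0.2 rad 0.1 z 0.2 j6 58.6 Mz 0.01
[0.03, -0.02, -0.22]
[0.04, -0.03, -0.22]
[0.03, -0.03, -0.21]
[0.03, -0.02, -0.22]
[0.03, -0.03, -0.22]
[0.03, -0.03, -0.22]
[0.03, -0.03, -0.22]
[0.03, -0.03, -0.21]
cmd end [ 0.5764  0.016  14.4258]
```

View pics/x8.png

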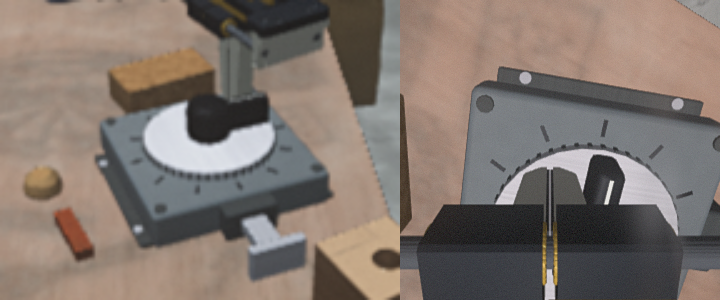

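Click 2 done: the wing is ahead of the finger by the same gap as before, with zero force. Click 3 next.

move_arm --targets '[0.03, -0.02, 0, 0, 0, -0.22, -1, 0.04, -0.03, 0, 0, 0, -0.22, -1, 0.03, -0.03, 0, 0, 0, -0.21, -1, 0.03, -0.02, 0, 0, 0, -0.22, -1, 0.03, -0.03, 0, 0, 0, -0.22, -1, 0.03, -0.03, 0, 0, 0, -0.22, -1, 0.03, -0.03, 0, 0, 0, -0.22, -1, 0.03, -0.03, 0, 0, 0, -0.21, -1]'

```text
t: 11.35
position: [0.5759, 0.0172, 0.0626]
ee_rot: [[0.969, 0.247, -0.001], [0.247, -0.969, 0.001], [-0.001, -0.001, -1.0]]
force: [-3.3, 7.8, 3.7]
gripper_width: 0.0006
```

```bash
python3 chk.py 9; python3 plan.py 80 .5764 .016 14.43 8
```

```text
t 11.35 z 0.0626 psi 14.3 rad 0.0465 off 0.024 F tan 8.3 rad -1.2 z 3.7 j6 72.7 Mz -0.044
[0.03, -0.03, -0.22]
[0.02, -0.04, -0.22]
[0.03, -0.03, -0.22]
[0.02, -0.04, -0.21]
[0.02, -0.03, -0.22]
[0.02, -0.04, -0.22]
[0.02, -0.04, -0.22]
[0.02, -0.04, -0.22]
cmd end [ 0.5836  0.0044 -0.6101]
```

View pics/x9.png

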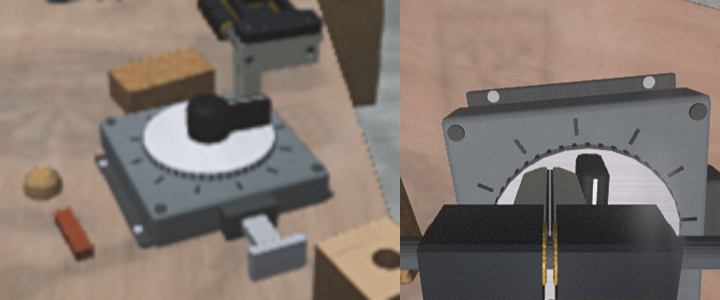

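move_arm --targets '[0.03, -0.03, 0, 0, 0, -0.22, -1, 0.02, -0.04, 0, 0, 0, -0.22, -1, 0.03, -0.03, 0, 0, 0, -0.22, -1, 0.02, -0.04, 0, 0, 0, -0.21, -1, 0.02, -0.03, 0, 0, 0, -0.22, -1, 0.02, -0.04, 0, 0, 0, -0.22, -1, 0.02, -0.04, 0, 0, 0, -0.22, -1, 0.02, -0.04, 0, 0, 0, -0.22, -1]'

```text
t: 12.5
position: [0.5837, 0.0046, 0.0626]
ee_rot: [[1.0, -0.013, 0.0], [-0.013, -1.0, -0.0], [0.0, 0.0, -1.0]]
force: [1.1, 1.0, -0.1]
gripper_width: 0.0003
```

```bash
python3 chk.py 10; python3 plan.py 95 .5836 .0044 -.61 8
```

```text
t 12.5 z 0.0626 psi -0.75 rad 0.0466 off 0.0227 F tan 1.0 rad 1.0 z -0.1 j6 86.6 Mz 0.067
[0.02, -0.04, -0.22]
[0.01, -0.04, -0.22]
[0.02, -0.04, -0.21]
[0.01, -0.04, -0.22]
[0.01, -0.04, -0.22]
[0.01, -0.04, -0.22]
[0.01, -0.04, -0.22]
[0.01, -0.04, -0.21]
cmd end [ 5.87600e-01 -8.40000e-03 -1.55642e+01]
```

View pics/x10.png

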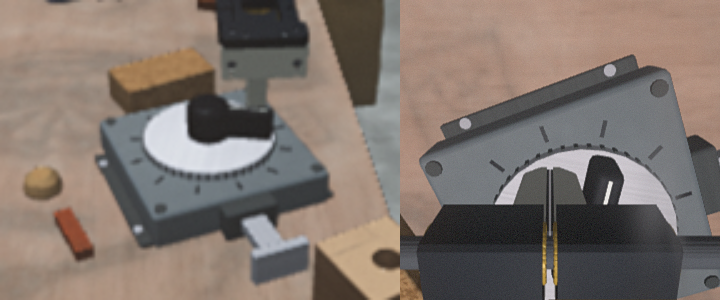

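Click 3 done. Starting the last click.

move_arm --targets '[0.02, -0.04, 0, 0, 0, -0.22, -1, 0.01, -0.04, 0, 0, 0, -0.22, -1, 0.02, -0.04, 0, 0, 0, -0.21, -1, 0.01, -0.04, 0, 0, 0, -0.22, -1, 0.01, -0.04, 0, 0, 0, -0.22, -1, 0.01, -0.04, 0, 0, 0, -0.22, -1, 0.01, -0.04, 0, 0, 0, -0.22, -1, 0.01, -0.04, 0, 0, 0, -0.21, -1]'

```text
t: 13.65
position: [0.5877, -0.007, 0.0626]
ee_rot: [[0.963, -0.271, 0.0], [-0.271, -0.963, 0.001], [-0.0, -0.001, -1.0]]
force: [0.8, 9.5, 0.6]
gripper_width: 0.0007
```

```bash
python3 chk.py 11; python3 plan.py 109 .5876 -.0084 -15.564 8
```

```text
t 13.65 z 0.0626 psi -15.7 rad 0.0461 off 0.0239 F tan 9.4 rad -1.9 z 0.6 j6 100.4 Mz -0.084
[0.01, -0.04, -0.2]
[0.0, -0.04, -0.21]
[0.01, -0.04, -0.2]
[-0.0, -0.04, -0.21]
[0.0, -0.03, -0.2]
[0.0, -0.04, -0.2]
[0.0, -0.04, -0.21]
[-0.0, -0.04, -0.2]
cmd end [ 5.88400e-01 -2.08000e-02 -2.95728e+01]
```

move_arm --targets '[0.01, -0.04, 0, 0, 0, -0.2, -1, 0, -0.04, 0, 0, 0, -0.21, -1, 0.01, -0.04, 0, 0, 0, -0.2, -1, 0, -0.04, 0, 0, 0, -0.21, -1, 0, -0.03, 0, 0, 0, -0.2, -1, 0, -0.04, 0, 0, 0, -0.2, -1, 0, -0.04, 0, 0, 0, -0.21, -1, 0, -0.04, 0, 0, 0, -0.2, -1]'

```text
t: 14.8
position: [0.5884, -0.0206, 0.0626]
ee_rot: [[0.869, -0.495, -0.0], [-0.495, -0.869, -0.0], [0.0, 0.0, -1.0]]
force: [0.0, -0.6, -0.3]
gripper_width: 0.0003
```

```bash
python3 chk.py 12; python3 plan.py 112 .5884 -.0208 -29.57 2
```

```text
t 14.8 z 0.0626 psi -29.7 rad 0.0463 off 0.0229 F tan -0.5 rad 0.3 z -0.3 j6 113.2 Mz -0.0
[-0.0, -0.04, -0.18]
[-0.01, -0.03, -0.17]
cmd end [ 5.8800e-01 -2.3600e-02 -3.2578e+01]
```

View pics/x12.png

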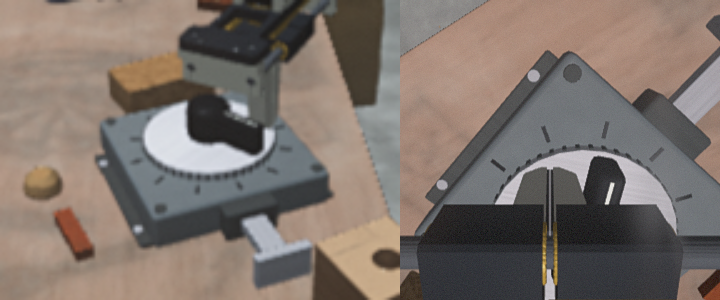

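The fourth click has sprung home and the force is zero. Backing off away from the wing, then straight up.

move_arm --targets '[0.05, 0.09, 0, 0, 0, 0, -1, 0.05, 0.09, 0, 0, 0, 0, -1, 0.05, 0.09, 0, 0, 0, 0, -1, 0, 0, 0.6, 0, 0, 0, -1, 0, 0, 0.8, 0, 0, 0, -1, 0, 0, 0.8, 0, 0, 0, -1, 0, 0, 0.8, 0, 0, 0, -1, 0, 0, 0.8, 0, 0, 0, -1]'

```text
t: 15.95
position: [0.5944, -0.0093, 0.2157]
ee_rot: [[0.87, -0.493, 0.0], [-0.493, -0.87, -0.0], [0.0, -0.0, -1.0]]
force: [-0.4, -0.1, -0.7]
gripper_width: 0.0003
```

move_arm --targets '[-0.8, -0.2, 0.3, 0, 0, 0, -1, -0.8, -0.2, 0.2, 0, 0, 0, -1, -0.8, -0.2, 0, 0, 0, 0, -1, -0.4, 0, 0, 0, 0, 0, -1, 0, 0, 0, 0, 0, 0, -1, 0, 0, 0, 0, 0, 0, -1, 0, 0, 0, 0, 0, 0, -1, 0, 0, 0, 0, 0, 0, -1]'

```text
t: 16.95
position: [0.4827, -0.0334, 0.2344]
ee_rot: [[0.87, -0.493, -0.0], [-0.493, -0.87, 0.0], [-0.0, 0.0, -1.0]]
force: [0.1, 0.0, -0.5]
gripper_width: 0.0008
```

```bash
python3 chk.py 13; python3 - <<'E'
from h import *
a=cv2.imread('pics/side13.png')[150:320,180:370]; b=cv2.imread('pics/side0.png')[150:320,180:370]
cv2.imwrite('pics/c13.png',np.hstack([cv2.resize(b,(400,358)),cv2.resize(a,(400,358))]))
E
```

```text
t 16.95 z 0.2344 psi -29.57 rad -0.0392 off -0.0406 F tan 0.1 rad 0.1 z -0.5 j6 110.1 Mz -0.043
```

View pics/c13.png

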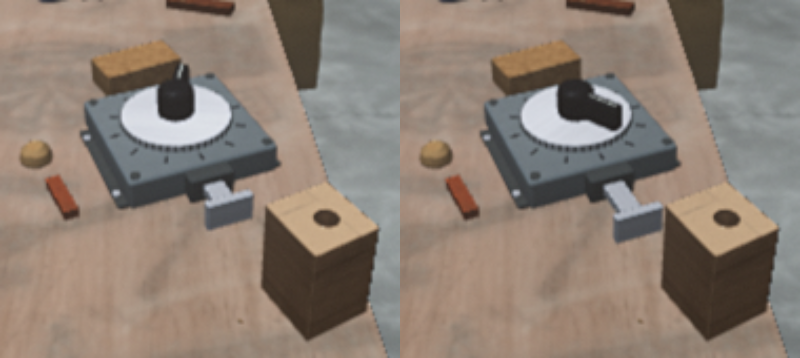

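View pics/wrist13.png

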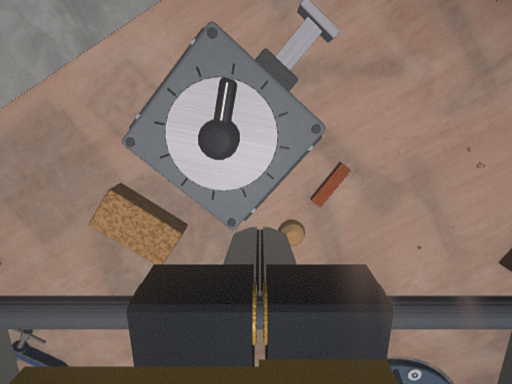

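The wing tip is at (228,82) and the hub at (219,138). The loose pieces look unmoved. Checking the numbers before I hand in.

```bash
python3 - <<'E'
from h import *
f='wrist13';C=np.array([.5368,-.0175])
p=onz(f,228,82,.082)[:2]-C;print('wing angle',np.degrees(np.arctan2(p[1],p[0])),np.linalg.norm(p),'expected',19.3-60)
e=onz(f,328,22,.032)[:2]-C;w=onz('wrist1',30+738/2.28,150/2.28,.032)[:2]-C;n=np.array([np.sin(np.radians(19.3)),-np.cos(np.radians(19.3))]);print('plate dist now/start',e@n,w@n)
d=cv2.absdiff(cv2.imread('pics/side0.png'),cv2.imread('pics/side13.png')).max(2)
for n,(x,y) in dict(plug=(197,223),stick=(209,243),cork=(240,185),mdf=(331,270)).items():
    print(n,(d[y-15:y+15,x-15:x+15]>40).sum())
E
python3 -c "
import sys;sys.path.insert(0,'.')
from station import bot;print(bot.job_done())"
```

```text
wing angle -41.36197460060499 0.05577950052698791 expected -40.7
plate dist now/start 0.16306094144866085 0.14227083517277725
plug 0
stick 0
cork 0
mdf 0
the job is handed in; nothing more can be done
None
```

The bench stop is wound out by four clicks and the job is handed in, at about 17 s on the robot's clock. With the gripper shut, I pushed the wing's flat side clockwise about 46 mm from the axis. At the end of each click the wing sprang ahead and the force fell to near zero. I then backed the finger off, raised it clear and moved it away.

Last checks:
- **Dial position:** the wing points to -41.4° in the world frame; the fourth stop should be at -40.7°. That is well within the allowed 0.1 rad.
- **Stop bar:** its end plate measured about 142 mm from the axis at the start and 163 mm at the end. That is 20.8 mm of travel for an expected 20 mm. Both distances read 2–3 mm below the stated 145 and 165 mm, so this looks like measuring error.
- **Push force:** the highest reading was about 9.5 N, against a limit of 30 N. Force was read only at the end of each move, so I can't rule out a brief higher value in between.
- **Loose pieces:** comparing the side pictures from before and after showed no change around the plug, stick, cork or MDF block.
- **Contact at hand-in:** the finger was at z = 0.234 m, touching nothing.

The two views disagreed by up to 4 mm on the dial centre's y position and on feature heights. I used a centre between the two, and this caused no trouble.

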